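Clear the feed dispenser's tray: tub into the bowl, bare block held up in the tongs

TASK

The feed dispenser beside the aquarium has dropped a sealed tub and a bare feed block into its catch tray. First take the tub out of the tray and put it in the steel bowl; then take the tongs from their rest, close them on the bare block (it must never be touched by the gripper itself), lift it out and finish while still holding it in the tongs, still, over the mouth of the bowl and well clear above the rim. Leave the other things on the shelf where they are.

Things in the scene. Friction and masses are not known exactly. Their poses are not given: they have to be found in the camera images.
- dispenser: Fixed grey plastic feed dispenser with a catch tray. Origin: on the shelf under the tray's centre; +x points from the tray's front to the tall housing, which starts at x = +105 mm (180 mm wide, 200 mm high, cap to 230; chute to x = +78 mm at 50-70 mm height). Tub and block stand in the tray near x = -5 mm, about 84 mm apart along y, either one on either side.
- tub: Sealed white plastic tub with a foil lid, straight-sided cylinder 42 mm in diameter and 34 mm high, 40 g (may vary). Origin: centre of its underside, z up.
- tub_mid (a point): Centre of the tub's volume, 17 mm above its underside.
- block: Bare feed block of pale plaster, upright round cylinder 28 mm in diameter and 34 mm high, 30 g (may vary), a groove round it. Origin: centre of its underside, z up.
- block_mid (a point): Centre of the block's volume, 17 mm above its underside.
- bowl: Loose round stainless bowl, mouth 160 mm across, 50 mm high, 3 mm wall, narrower at the bottom, 0.3 kg. Origin: centre of its underside.
- rest: Fixed low black plastic tongs rest: base plate 5 mm thick (x -85 to +70 mm, y +-50 mm) with two cross bars, 12 mm wide along x, at x = -70 and +55 mm, tops 22 mm above the shelf. Origin: on the shelf, under the tongs' grip point; +x towards the tongs' jaws.
- tongs: Steel spring tongs, 0.1 kg, lying flat on the rest: two upright blades (5 mm thick, 18 mm high) joined by a bow at the rear. Here: the bow and the left (+y) blade, one rigid piece. Origin: between the blades where to grip, at their underside; x to the jaws (open: the centre line), z up. Bow ends at x = -105 mm, jaw middles at +87 mm, tips at +107 mm. Width over blades at the origin: 57 mm.
- tongs_arm: Right (-y) blade, hinged to the bow (at x -95, y -16.5 mm of tongs). Origin at the hinge, underside; x along the blade. Its spring takes 6 N at the grip place to start closing, 13 N to close on the block (38 mm over the blades there, blades parallel); let go, it springs open. Turns 0.3 rad at most. To carry the tongs without shutting them, close the gripper only part-way.
- jaw_left (a point): Middle of the left jaw's inner face (a shallow V plate, 20 mm high), 9 mm above the tongs' underside. The jaws are 65 mm apart when open; each 1 mm of squeeze at the grip place closes them by 1.9 mm.
- jaw_right (a point): The same on the right jaw. Half-way between the two points is where the axis of the gripped thing comes to lie.
- jar: Lidded white ceramic jar, 80 mm across, 109 mm high over its knob; loose, leave alone. Origin: centre of its underside.
- scoop: Turquoise plastic scoop lying flat: a 50 x 40 x 22 mm open pan with a 95 mm handle to -x; loose, leave alone. Origin: underside, 22 mm behind the pan's centre.
- cleaner: Black magnetic glass cleaner lying flat, 85 x 50 mm, 38 mm high; loose, leave alone. Origin: centre of its underside.
- conditioner: White plastic bottle, 52 mm across, 130 mm high; loose, leave alone. Origin: centre of its underside.
- timer: White plastic timer box 50 x 70 x 28 mm; loose, leave alone. Origin: centre of its underside.
- cave: Terracotta fish cave, a dome 80 mm across and 48 mm high; loose, leave alone. Origin: centre of its underside.
- tray (a point): On the tray's floor, 30 mm above the shelf, above the dispenser's origin. The floor spans x -56 to +96 and y -86 to +86 mm in the dispenser's frame; the front lip and the side walls are 4 mm thick and rise 8 mm above the floor.
Things that resemble listed ones, but are neither listed nor needed, are in the scene too. What is shaped like the tub but purple or red is not meant.

How it is judged (in metres and radians):
On the way, in this order (a step that is already met when the one before it is completed fails the run):
1. the sealed tub lies in the bowl, let go (horizontal distance between tub_mid and bowl below 0.06 m and z of tub_mid in the frame of bowl below 0.05 m and contact force between the fingers and tub below 0.1 N and contact force between bowl and tub above 0.05 N), for 0.2 s.
2. the tongs are held by the gripper, lifted off their rest (height (world z) of tongs above 0.04 m and contact force between the fingers and tongs above 1 N and contact force between tongs and rest below 0.05 N), for 0.2 s.
3. the block is gripped by the tongs and lifted off the tray (contact force between tongs_arm and block above 1 N and contact force between the fingers and tongs above 1 N and height (world z) of block_mid above 0.06 m and contact force between block and dispenser below 0.05 N), for 0.2 s.
At the end, for the whole second after the job is handed in: Gripper holds the tongs; their jaws press on the block (over 1 N), its middle within 60 mm of the bowl's axis, 80 mm or more above the shelf, still, touching no bowl or tub (tongs neither). Tub let go in the upright bowl: middle within 60 mm of the axis, under 50 mm up (all of step 1 and contact force between tongs_arm and block above 1 N and contact force between the fingers and tongs above 1 N and horizontal distance between block_mid and bowl below 0.06 m and height (world z) of block_mid above 0.08 m and contact force between each of block, tongs and bowl below 0.05 N and contact force between each of block, tongs and tub below 0.05 N and linear speed of block below 0.03 m/s and angle between bowl's own z axis and vertical below 0.15 rad); the arm keeps its last pose, push and grip.
It fails at once if the gripper or arm touches the bare block (contact force between any of the fingers, the arm and block above 0.3 N).
It fails at once if a bystander is moved by more than 30 mm (distance of any of jar, scoop, cleaner, conditioner, timer, cave from where it was at the start of the episode above 0.03 m).
It also fails if it takes over 58 s, if anything falls off the work surface, if the arm or the gripper's body presses on something with over 40 N, if the wrist force passes 120 N, or if a joint passes its speed limit or range.

ROBOT

A 6-joint arm with a two-finger parallel gripper is mounted at the origin on the work surface. World frame = base frame: x ahead of the robot, y to its left, z up, the work surface at z = 0. Lengths are in m, angles in degrees, forces in N, time in s.
With the tool pointing down it reaches from about 0.3 to 0.75 m from the base axis. Payload 8.5 kg.
Tool frame: the origin (TCP) lies at the very end of the fingers, on their centre line; the grasp point (between the pads) lies 19 mm behind it (env.hold_point_z is the distance from the TCP to the grasp point, in m); z points along the fingers, y is the line along which they close (so a half turn about z gives the same grasp; the last joint's range is limited). The gripper opens to 85 mm and grips with 20 to 120 N. Pads are 22 mm wide; open, the fingers measure 114 mm over their backs; the gripper's body (76 mm by 85 mm) begins 54 mm behind the grasp point. The pads swing forward as they close: fully open they stand 13 mm farther back than shut.
Start: joints at [-84.127, 21.807, 74.336, -0, 83.858, -12.336], TCP at [0.172, -0.522, 0.231] pointing down, gripper open.
Joint ranges: [-178.18, 178.18], [-50.72, 133.34], [12.68, 142.11], [-81.47, 261.47], [9.98, 163.14], [-165.26, 165.26]. Speed limits (degrees/s): [136.94, 136.94, 180, 180, 180, 180].

INTERFACE

Orientations are given as a 3x3 rotation matrix whose columns are the frame's x, y, z axes.
In Python, from rig import env, optics gives the robot as it stands.
- The arm moves only by the shell command python3 -m jog 'ROWS' [OPENING] [FORCE]. ROWS is JSON, a list of rows, each an object with "linear": the shift along the tool's x, y, z in units of 40 mm (1.0 is 40 mm), a list of three; "roll": the turn about the tool's z in units of 5 degrees (1.0 is 5 degrees). A call has 1 to 12 rows; each row shifts and turns the commanded pose from where the row before left it, along the tool's axes as they then stand; what a row does not reach is not made up. A row lasts 1/12 s, in which the tool goes at most 41.7 mm and 7.16 degrees, less where a joint would pass 70% of its speed; a pose out of reach is approached as far as the arm can. A call is refused whole if a number of a shift passes 1 or a number of a turn 1, either way. A call with a gripper value outside its range is refused whole. OPENING is the opening, from -1 (shut) to 1 (fully open), set as the call begins (- or left out, the last holds). The fingers move at their own pace and stop on an object; FORCE is the grip in N (left out, the last holds). Time passes only in rows, so rows that do not move let the fingers close. It gives the time, the measured TCP pose, the force, the opening and the grip force at its end, in the units of the state.
- env.observe(): the state, without advancing time (a new reading comes with each control period).
- optics.get_image(name): name is "side" or "top"; returns the picture (480x640x3 uint8, red, green, blue); there is no depth.
- optics.calibration(name): a dict with "fov_y" (degrees; the focal length in pixels is half the picture's height over the tangent of half this angle, whatever the lens; pixels are square), "cx", "cy" (the principal point, pixels), "D" ([k1, k2, p1, p2, k3] as OpenCV has them; the pictures are not rectified), "T" (4x4, takes a point from camera to world coordinates). Camera axes: x right, y down, z forward; pixel columns grow to the right and rows downward; lengths in m; the calibration is good to about 2 mm. A picture is of the moment at which its call begins. calibration takes no time and is no camera call.
- env.close_job(): hands the job in; it is judged then, once.
The state is a dict: "time_s": time; "q": joint angles; "qvel": joint speeds; "joint_efforts": joint torques, N m; "position": TCP position; "tool_rot": TCP orientation; "ft_force": force on the tool from outside, world axes, zero at the start; "wrist_torque": the same for the moment, N m; "grip_width": finger opening in m; "gripper_force": force on a finger pad.
Only numpy, scipy, OpenCV 4.12 (cv2) and the standard library are available. Lean on these libraries where they do the work, as an engineer would, in place of code of your own. Each camera call takes 0.05 s, during which the arm holds its last target. There are 200 camera calls.

## Working session

There is one attempt and no reset: what is moved stays moved. The work goes in short steps, Python scripts to look and compute and a shell command to move; the robot and the scene stay as the last step left them, time stands still between calls to the robot, and variables do not carry over. Pictures are saved under pics/ and viewed, at most 10 in all, crops included, and the job is handed in when it is done.

```bash
ls; mkdir -p pics
python3 - <<'E'
from rig import env, optics
import cv2, numpy as np
for n in ("top","side"):
    im=optics.get_image(n); cv2.imwrite(f"pics/{n}0.png",im[:,:,::-1]); c=optics.calibration(n); print(n,c)
s=env.observe(); print(s['time_s'],s['position'],s['tool_rot'],s['grip_width'],env.hold_point_z)
E
```

```text
pics
top {'fov_y': 51.067830289249876, 'cx': 321.1370671748889, 'cy': 236.4762056483236, 'D': array([-0.1403146,  0.       ,  0.       ,  0.       ,  0.       ]), 'T': array([[ 0.01363132, -0.99639424,  0.08374196,  0.47131751],
       [-0.99989783, -0.01322297,  0.00542901, -0.01768825],
       [-0.00430212, -0.08380741, -0.99647268,  0.95817223],
       [ 0.        ,  0.        ,  0.        ,  1.        ]])}
side {'fov_y': 48.097647108464955, 'cx': 320.11931091120954, 'cy': 238.11342208623938, 'D': array([0.03270005, 0.        , 0.        , 0.        , 0.        ]), 'T': array([[-0.89840872, -0.28745135,  0.33201431,  0.15310693],
       [-0.43911882,  0.59838758, -0.67015443,  0.75300312],
       [-0.00603645, -0.74786632, -0.66382191,  0.84316265],
       [ 0.        ,  0.        ,  0.        ,  1.        ]])}
0.1 [ 0.1718059  -0.52220346  0.23080181] [[ 9.49935820e-01  3.12445059e-01 -1.54334287e-04]
 [ 3.12445004e-01 -9.49935040e-01  1.24076416e-03]
 [ 2.41063086e-04 -1.22686730e-03 -9.99999218e-01]] 0.08521112078717535 0.0187
```

View pics/top0.png

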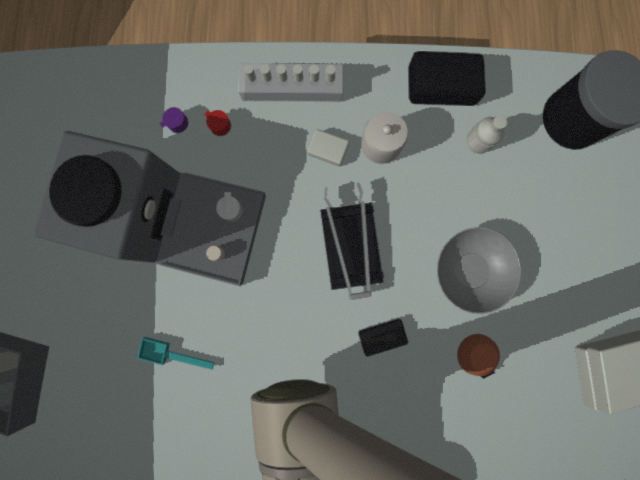

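View pics/side0.png

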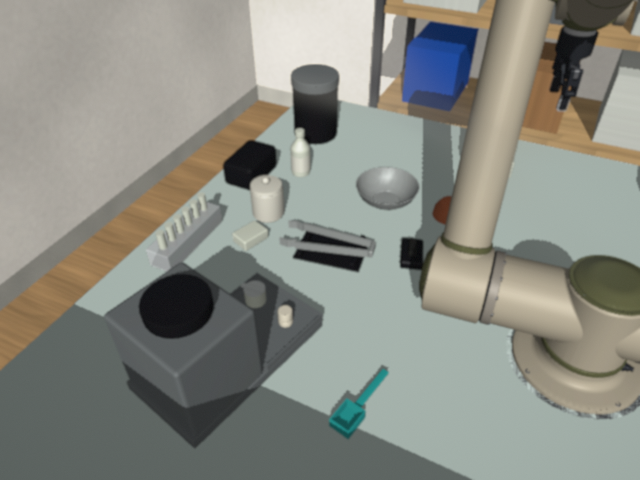

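The top view shows the tub at about (228,205) and the block at (214,253) in the tray. The tongs run from their bow at (360,295) to jaws at about (328,190) and (362,187), and the bowl is at about (479,270). In the side view the tub is at (255,293) and the block at (286,316). I'll enlarge the tray and tongs next.

```bash
cat > h.py <<'E'
import numpy as np, cv2
from rig import env, optics
def cal(n):
    c=optics.calibration(n); f=240/np.tan(np.radians(c['fov_y']/2))
    return np.array([[f,0,c['cx']],[0,f,c['cy']],[0,0,1]]),c['D'],c['T']
def ray(n,uv):
    K,D,T=cal(n); p=cv2.undistortPoints(np.array(uv,float).reshape(-1,1,2),K,D).reshape(-1,2)
    return T[:3,3],np.c_[p,np.ones(len(p))]@T[:3,:3].T
def onz(n,uv,z):
    o,d=ray(n,uv); return o+d*((z-o[2])/d[:,2])[:,None]
def proj(n,P):
    K,D,T=cal(n); Ti=np.linalg.inv(T)
    return cv2.projectPoints(np.array(P,float).reshape(-1,1,3),cv2.Rodrigues(Ti[:3,:3])[0],Ti[:3,3],K,D)[0].reshape(-1,2)
E
python3 - <<'E'
import cv2,numpy as np
im=cv2.imread('pics/top0.png')
a=cv2.resize(im[165:295,150:275],None,fx=3.2,fy=4.4,interpolation=3)
a=cv2.resize(im[170:300,150:270],(480,520),interpolation=3)  # x4
b=cv2.resize(im[175:305,310:390],(320,520),interpolation=3)  # x4
g=lambda x:np.clip(255*(x/255.)**.6,0,255).astype(np.uint8)
cv2.imwrite('pics/crop0.png',g(np.hstack([a,b])))
E
```

```text
(no output)
```

View pics/crop0.png

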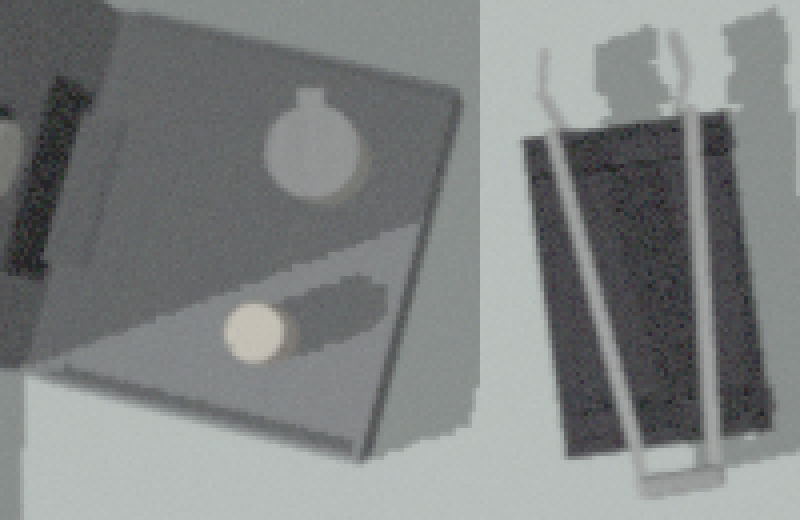

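The crop (scale 4) gives the tub lid centre at image (228.2,208), with its tab pointing up, and the block top at (213.5,253). The tray's front lip runs from (265.2,193) to (240.5,285). The tongs are V-open on the rest, with the bow at about (360,296).

```bash
cat > m1.py <<'E'
from h import *
im=cv2.imread('pics/top0.png'); np.set_printoptions(precision=4,suppress=True)
hsv=cv2.cvtColor(im,cv2.COLOR_BGR2HSV)
print('tub',onz('top',[(228.2,208)],.064),'block',onz('top',[(213.5,253)],.064))
lip=onz('top',[(265.2,193),(240.5,285)],.038); print('lip',lip, np.linalg.norm(lip[0]-lip[1]))
A=lambda x,y:(310+(x-480)/4,175+y/4)
r=onz('top',[A(525,138),A(732,112),A(567,458),A(774,428)],.005); print('rest corners',r)
fx=(r[0]+r[1]-r[2]-r[3])/2; print('rest len',np.linalg.norm(fx[:2]),'w',np.linalg.norm(r[0]-r[1]),'yaw',np.degrees(np.arctan2(fx[1],fx[0])), np.degrees(np.arctan2(*(r[0]-r[1])[[0,1]]*[-1,1])))
u=fx/np.linalg.norm(fx); print('rest origin',r.mean(0)+u*.0075)
t=onz('top',[A(550,130),A(637,445),A(691,110),A(712,445),A(642,494),A(724,484),A(545,48),A(675,32)],.040); print('tongs L1 L2 R1 R2 bowL bowR tipL tipR\n',t)
# bowl
g=cv2.GaussianBlur(cv2.cvtColor(im,6),(5,5),0); c=cv2.HoughCircles(g[200:340,410:550],cv2.HOUGH_GRADIENT,1,50,param1=80,param2=20,minRadius=35,maxRadius=50); print(c)
for x,y,rr in c[0][:2]:
    p=onz('top',[(410+x,200+y),(410+x+rr,200+y),(410+x-rr,200+y)],.05); print('bowl',p[0],np.linalg.norm(p[1]-p[2]))
# side checks
print('side proj tub, block, ', proj('side',np.r_[onz('top',[(228.2,208)],.064),onz('top',[(213.5,253)],.064)]))
print('others', onz('top',[(396,335)],.038),onz('top',[(387,127)],.1),onz('top',[(328,147)],.028),onz('top',[(479,355)],.04))
E
python3 m1.py
```

```text
tub [[0.5958 0.1557 0.064 ]] block [[0.5141 0.1799 0.064 ]]
lip [[0.6283 0.0923 0.038 ]
 [0.4574 0.1339 0.038 ]] 0.1758920188926982
rest corners [[ 0.6032 -0.012   0.005 ]
 [ 0.6172 -0.1111  0.005 ]
 [ 0.4511 -0.0339  0.005 ]
 [ 0.4664 -0.1318  0.005 ]]
rest len 0.15290786877018772 w 0.10004949203827436 yaw 8.021006617481788 8.01476939147392
rest origin [ 0.5419 -0.0712  0.005 ]
tongs L1 L2 R1 R2 bowL bowR tipL tipR
 [[ 0.6022 -0.0237  0.04  ]
 [ 0.4582 -0.0651  0.04  ]
 [ 0.6125 -0.0887  0.04  ]
 [ 0.4586 -0.0993  0.04  ]
 [ 0.436  -0.0677  0.04  ]
 [ 0.4409 -0.105   0.04  ]
 [ 0.6405 -0.0209  0.04  ]
 [ 0.6489 -0.0811  0.04  ]]
[[[67.5 70.5 42.7]]]
bowl [ 0.489  -0.2994  0.05  ] 0.1606753207351338
side proj tub, block,  [[254.0082 287.6757]
 [284.2722 309.8052]]
others [[ 0.3703 -0.1516  0.038 ]] [[ 0.7385 -0.1264  0.1   ]] [[ 0.7198 -0.0233  0.028 ]] [[ 0.3339 -0.3056  0.04  ]]
```

```bash
python3 -m jog '[{"linear":[0.77,-0.64,0]},{"linear":[0.77,-0.64,0]},{"linear":[0.77,-0.64,0]},{"linear":[0.77,-0.64,0]},{"linear":[0.77,-0.64,0]},{"linear":[0.77,-0.64,0]},{"linear":[0.77,-0.64,0]},{"linear":[0.77,-0.64,0]},{"linear":[0.77,-0.64,0]},{"linear":[0.77,-0.64,0]},{"linear":[0.77,-0.64,0]},{"linear":[0.77,-0.64,0]}]' 0.45 30
python3 -m jog '[{"linear":[0.77,-0.64,0]},{"linear":[0.77,-0.64,0]},{"linear":[0.77,-0.64,0]},{"linear":[0.77,-0.64,0]},{"linear":[0.77,-0.64,0]},{"linear":[0.77,-0.64,0]},{"linear":[0.77,-0.64,0]},{"linear":[0.6,-0.5,0]},{"linear":[0,0,0]},{"linear":[0,0,0]}]'
python3 - <<'E'
from h import *
s=env.observe();print(s['position'],s['grip_width'],s['tool_rot'])
print((np.array([.5958,.1557,.036])-s['position'])@s['tool_rot']/.04)
E
```

```text
[ 0.1718059  -0.52220346  0.23080181] 0.08521112078717535 [[ 9.49935820e-01  3.12445059e-01 -1.54334287e-04]
 [ 3.12445004e-01 -9.49935040e-01  1.24076416e-03]
 [ 2.41063086e-04 -1.22686730e-03 -9.99999218e-01]]
[ 15.36319438 -12.78125987   4.88943337]invalid input
invalid input
```

```bash
python3 -m jog '[{"linear":[0.77,-0.64,0],"roll":0},{"linear":[0.77,-0.64,0],"roll":0}]' 0.45 30; python3 -m jog --help 2>&1 | head -20
```

```text
time_s: 0.27
position: [0.214, -0.4543, 0.2303]
tool_rot: [[0.951, 0.31, -0.0], [0.31, -0.951, 0.001], [0.0, -0.001, -1.0]]
ft_force: [1.7, -0.3, -0.1]
grip_width: 0.0635
gripper_force: 0.0
invalid input: not JSON, or not a number
```

```bash
python3 -m jog '[{"linear":[0.77,-0.64,0],"roll":0},{"linear":[0.77,-0.64,0],"roll":0},{"linear":[0.77,-0.64,0],"roll":0},{"linear":[0.77,-0.64,0],"roll":0},{"linear":[0.77,-0.64,0],"roll":0},{"linear":[0.77,-0.64,0],"roll":0},{"linear":[0.77,-0.64,0],"roll":0},{"linear":[0.77,-0.64,0],"roll":0},{"linear":[0.77,-0.64,0],"roll":0},{"linear":[0.77,-0.64,0],"roll":0},{"linear":[0.77,-0.64,0],"roll":0},{"linear":[0.77,-0.64,0],"roll":0}]'
python3 -m jog '[{"linear":[0.77,-0.64,0],"roll":0},{"linear":[0.77,-0.64,0],"roll":0},{"linear":[0.77,-0.64,0],"roll":0},{"linear":[0.77,-0.64,0],"roll":0},{"linear":[0.77,-0.64,0],"roll":0},{"linear":[0.5,-0.4,0],"roll":0},{"linear":[0,0,0],"roll":0},{"linear":[0,0,0],"roll":0},{"linear":[0,0,0],"roll":0}]'
cat > go.py <<'E'
from h import *
import sys
s=env.observe();R=s['tool_rot']
print(s['time_s'],s['position'],s['grip_width'],'yaw',np.degrees(np.arctan2(R[1,0],R[0,0])),'q',np.round(s['q'],1))
print((np.array(list(map(float,sys.argv[1:4])))-s['position'])@R/.04)
E
python3 go.py .5958 .1557 .036
```

```text
time_s: 1.27
position: [0.47, -0.0452, 0.2312]
tool_rot: [[0.95, 0.313, -0.0], [0.313, -0.95, 0.0], [-0.0, -0.0, -1.0]]
ft_force: [1.0, -0.7, 0.3]
grip_width: 0.0619
gripper_force: 0.0
time_s: 2.02
position: [0.5893, 0.1435, 0.231]
tool_rot: [[0.95, 0.312, -0.001], [0.312, -0.95, -0.0], [-0.001, -0.0, -1.0]]
ft_force: [0.6, -0.6, 0.3]
grip_width: 0.0619
gripper_force: 0.0
2.0167 [0.58934429 0.14345151 0.23096056] 0.061884350214837555 yaw 18.200409704620462 q [ 2.5 27.6 64.7 -0.  87.7 74.3]
[ 0.25427518 -0.24031623  4.87374784]
```

```bash
python3 -m jog '[{"linear":[0.25,-0.24,0.6],"roll":0},{"linear":[0,0,0.9],"roll":0},{"linear":[0,0,0.9],"roll":0},{"linear":[0,0,0.7],"roll":0},{"linear":[0,0,0.6],"roll":0},{"linear":[0,0,0.5],"roll":0},{"linear":[0,0,0.4],"roll":0},{"linear":[0,0,0.25],"roll":0},{"linear":[0,0,0],"roll":0},{"linear":[0,0,0],"roll":0}]'
python3 -m jog '[{"linear":[0,0,0],"roll":0},{"linear":[0,0,0],"roll":0},{"linear":[0,0,0],"roll":0},{"linear":[0,0,0],"roll":0},{"linear":[0,0,0],"roll":0},{"linear":[0,0,0],"roll":0},{"linear":[0,0,0],"roll":0},{"linear":[0,0,0],"roll":0}]' -0.3 30
```

```text
time_s: 2.85
position: [0.5964, 0.1555, 0.0379]
tool_rot: [[0.95, 0.312, 0.0], [0.312, -0.95, -0.0], [0.0, 0.0, -1.0]]
ft_force: [0.0, 0.4, 0.6]
grip_width: 0.0619
gripper_force: 0.0
time_s: 3.52
position: [0.597, 0.156, 0.0389]
tool_rot: [[0.95, 0.312, 0.003], [0.312, -0.95, -0.0], [0.002, 0.001, -1.0]]
ft_force: [-1.7, -1.5, 7.0]
grip_width: 0.0409
gripper_force: 30.6
```

```bash
python3 -m jog '[{"linear":[0,0,-0.3],"roll":0},{"linear":[0,0,-0.7],"roll":0},{"linear":[0,0,-0.9],"roll":0},{"linear":[0,0,-0.9],"roll":0},{"linear":[0,0,-0.5],"roll":0},{"linear":[0,0,0],"roll":0}]'
python3 -m jog '[{"linear":[-0.51,0.83,0],"roll":0},{"linear":[-0.51,0.83,0],"roll":0},{"linear":[-0.51,0.83,0],"roll":0},{"linear":[-0.51,0.83,0],"roll":0},{"linear":[-0.51,0.83,0],"roll":0},{"linear":[-0.51,0.83,0],"roll":0},{"linear":[-0.51,0.83,0],"roll":0},{"linear":[-0.51,0.83,0],"roll":0},{"linear":[-0.51,0.83,0],"roll":0},{"linear":[-0.51,0.83,0],"roll":0},{"linear":[-0.51,0.83,0],"roll":0},{"linear":[-0.51,0.83,0],"roll":0}]'
python3 -m jog '[{"linear":[0,0,0],"roll":0},{"linear":[0,0,0],"roll":0},{"linear":[0,0,0],"roll":0}]'
python3 go.py .489 -.2994 .024
```

```text
time_s: 4.02
position: [0.598, 0.1565, 0.175]
tool_rot: [[0.95, 0.313, 0.01], [0.313, -0.95, 0.001], [0.01, 0.002, -1.0]]
ft_force: [-0.6, 0.9, -0.0]
grip_width: 0.0412
gripper_force: 30.5
time_s: 5.02
position: [0.4872, -0.3003, 0.1689]
tool_rot: [[0.95, 0.312, -0.0], [0.312, -0.95, 0.001], [-0.0, -0.001, -1.0]]
ft_force: [1.6, -0.2, -1.2]
grip_width: 0.0408
gripper_force: 30.5
time_s: 5.27
position: [0.488, -0.2983, 0.1688]
tool_rot: [[0.95, 0.312, -0.001], [0.312, -0.95, 0.001], [-0.0, -0.001, -1.0]]
ft_force: [-0.9, 0.1, -0.3]
grip_width: 0.0407
gripper_force: 30.6
5.2667 [ 0.48797668 -0.29829955  0.16884669] 0.04073069621670024 yaw 18.19048762870629 q [-43.3  26.9  76.7   0.   76.5  28.5]
[0.01671295 0.03841845 3.6211197 ]
```

```bash
python3 -m jog '[{"linear":[0,0.02,0.6],"roll":0},{"linear":[0,0,0.8],"roll":0},{"linear":[0,0,0.7],"roll":0},{"linear":[0,0,0.6],"roll":0},{"linear":[0,0,0.4],"roll":0},{"linear":[0,0,0.3],"roll":0},{"linear":[0,0,0.15],"roll":0},{"linear":[0,0,0],"roll":0},{"linear":[0,0,0],"roll":0}]'
python3 -m jog '[{"linear":[0,0,0],"roll":0},{"linear":[0,0,0],"roll":0},{"linear":[0,0,0],"roll":0},{"linear":[0,0,0],"roll":0}]' 0.25
python3 -m jog '[{"linear":[0,0,-0.4],"roll":0},{"linear":[0,0,-0.8],"roll":0},{"linear":[0,0,-0.9],"roll":0},{"linear":[0,0,-0.9],"roll":0},{"linear":[0,0,-0.9],"roll":0},{"linear":[0,0,0],"roll":0}]'
python3 - <<'E'
from h import *
cv2.imwrite('pics/top1.png',optics.get_image('top')[:,:,::-1]); cv2.imwrite('pics/side1.png',optics.get_image('side')[:,:,::-1])
a=cv2.imread('pics/side1.png')[130:250,300:460];cv2.imwrite('pics/c1.png',cv2.resize(a,None,fx=4,fy=4))
E
```

```text
time_s: 6.02
position: [0.4889, -0.2989, 0.0278]
tool_rot: [[0.95, 0.314, 0.0], [0.314, -0.95, -0.0], [0.0, 0.0, -1.0]]
ft_force: [0.0, 0.1, 0.0]
grip_width: 0.0414
gripper_force: 30.6
time_s: 6.35
position: [0.4886, -0.2997, 0.0279]
tool_rot: [[0.95, 0.312, 0.001], [0.312, -0.95, -0.001], [0.0, 0.001, -1.0]]
ft_force: [-0.0, -0.1, -0.2]
grip_width: 0.0531
gripper_force: 0.0
time_s: 6.85
position: [0.4903, -0.3012, 0.1908]
tool_rot: [[0.95, 0.313, 0.009], [0.313, -0.95, -0.009], [0.006, 0.011, -1.0]]
ft_force: [0.4, -0.5, 1.1]
grip_width: 0.0534
gripper_force: 0.0
```

View pics/c1.png

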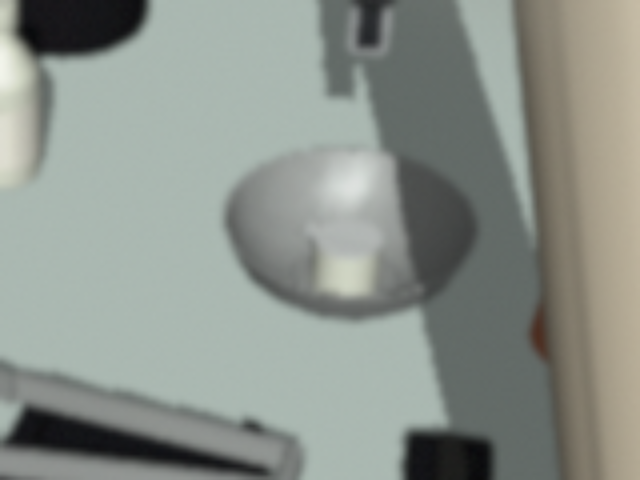

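The tub is upright in the bowl, at crop (347,255). Next I'll pick up the tongs.

```bash
python3 -m jog '[{"linear":[0,0,0],"roll":0.92},{"linear":[0,0,0],"roll":0.92},{"linear":[0.36,-0.9,0],"roll":0},{"linear":[0.36,-0.9,0],"roll":0},{"linear":[0.36,-0.9,0],"roll":0},{"linear":[0.36,-0.9,0],"roll":0},{"linear":[0.36,-0.9,0],"roll":0},{"linear":[0.36,-0.9,0],"roll":0},{"linear":[0,0,0.9],"roll":0},{"linear":[0,0,0],"roll":0},{"linear":[0,0,0],"roll":0}]' 1
python3 go.py .542 -.0707 .010
```

```text
time_s: 7.87
position: [0.5388, -0.0724, 0.1455]
tool_rot: [[0.988, 0.157, -0.005], [0.157, -0.988, 0.002], [-0.005, -0.003, -1.0]]
ft_force: [0.1, -0.8, 0.4]
grip_width: 0.0854
gripper_force: 0.0
7.8667 [ 0.53878667 -0.07241243  0.1454791 ] 0.0853560340459453 yaw 9.028585151447723 q [-20.1  25.8  83.1  -0.   71.5  60.8]
[ 0.10345754 -0.02089317  3.38655626]
```

```bash
python3 -m jog '[{"linear":[0.09,-0.02,0.5],"roll":0},{"linear":[0,0,0.7],"roll":0},{"linear":[0,0,0.7],"roll":0},{"linear":[0,0,0.6],"roll":0},{"linear":[0,0,0.45],"roll":0},{"linear":[0,0,0.3],"roll":0},{"linear":[0,0,0.15],"roll":0},{"linear":[0,0,0],"roll":0},{"linear":[0,0,0],"roll":0}]'
python3 -m jog '[{"linear":[0,0,0],"roll":0},{"linear":[0,0,0],"roll":0},{"linear":[0,0,0],"roll":0},{"linear":[0,0,0],"roll":0},{"linear":[0,0,0],"roll":0},{"linear":[0,0,0],"roll":0},{"linear":[0,0,0],"roll":0},{"linear":[0,0,0],"roll":0}]' 0.2 40
python3 go.py .542 -.0707 .010
```

```text
time_s: 8.62
position: [0.5438, -0.0723, 0.0121]
tool_rot: [[0.988, 0.155, 0.001], [0.155, -0.988, -0.0], [0.001, 0.0, -1.0]]
ft_force: [-0.1, -0.2, -0.4]
grip_width: 0.0854
gripper_force: 0.0
time_s: 9.28
position: [0.5443, -0.0715, 0.0129]
tool_rot: [[0.988, 0.156, 0.003], [0.156, -0.988, -0.001], [0.003, 0.001, -1.0]]
ft_force: [-1.1, 0.4, 8.6]
grip_width: 0.0516
gripper_force: 10.1
9.2833 [ 0.54426142 -0.07151888  0.01291016] 0.05163715257071786 yaw 8.99768259288244 q [-19.9  36.2  90.8   0.   52.9  61.1]
[-0.05283785 -0.02915565  0.07257131]
```

```bash
python3 -m jog '[{"linear":[0,0,-0.2],"roll":0},{"linear":[0,0,-0.4],"roll":0},{"linear":[0,0,-0.6],"roll":0},{"linear":[0,0,-0.7],"roll":0},{"linear":[0,0,-0.7],"roll":0},{"linear":[0,0,-0.6],"roll":0},{"linear":[0,0,-0.3],"roll":0},{"linear":[0,0,0],"roll":0},{"linear":[0,0,0],"roll":0},{"linear":[0,0,0],"roll":0},{"linear":[0,0,0],"roll":0}]'
python3 -m jog '[{"linear":[-0.12,-0.6,0],"roll":0},{"linear":[-0.12,-0.7,0],"roll":0},{"linear":[-0.12,-0.7,0],"roll":0},{"linear":[-0.12,-0.7,0],"roll":0},{"linear":[-0.12,-0.7,0],"roll":0},{"linear":[0,-0.6,0],"roll":0},{"linear":[0,-0.34,0],"roll":0},{"linear":[0,0,0],"roll":-0.5},{"linear":[0,0,0],"roll":-0.8},{"linear":[0,0,0],"roll":-1},{"linear":[0,0,0],"roll":-1},{"linear":[0,0,0],"roll":-1}]'
python3 -m jog '[{"linear":[0,0,0],"roll":-1},{"linear":[0,0,0],"roll":-1},{"linear":[0,0,0],"roll":-1},{"linear":[0,0,0],"roll":-1},{"linear":[0,0,0],"roll":-1},{"linear":[0,0,0],"roll":-1},{"linear":[0,0,0],"roll":-1},{"linear":[0,0,0],"roll":-1},{"linear":[0,0,0],"roll":-0.7},{"linear":[0,0,0],"roll":-0.4},{"linear":[0,0,0],"roll":0},{"linear":[0,0,0],"roll":0}]'
python3 - <<'E'
from h import *
cv2.imwrite('pics/top2.png',optics.get_image('top')[:,:,::-1]); cv2.imwrite('pics/side2.png',optics.get_image('side')[:,:,::-1])
a=cv2.imread('pics/top2.png')[160:310,130:330];b=cv2.imread('pics/side2.png')[190:340,200:400]
cv2.imwrite('pics/c2.png',cv2.resize(np.hstack([a,b]),None,fx=2,fy=2,interpolation=3))
cv2.imwrite('pics/c2t.png',cv2.resize(a,None,fx=4,fy=4,interpolation=3))
E
python3 go.py .493 .096 .15
```

```text
time_s: 10.2
position: [0.5428, -0.0711, 0.1501]
tool_rot: [[0.988, 0.157, -0.002], [0.157, -0.988, 0.001], [-0.002, -0.001, -1.0]]
ft_force: [0.9, -0.7, -1.1]
grip_width: 0.051
gripper_force: 7.6
time_s: 11.2
position: [0.4921, 0.0964, 0.1504]
tool_rot: [[0.859, 0.511, -0.002], [0.511, -0.859, 0.0], [-0.002, -0.001, -1.0]]
ft_force: [0.6, 0.5, -1.5]
grip_width: 0.0512
gripper_force: 7.6
time_s: 12.2
position: [0.4922, 0.0964, 0.1506]
tool_rot: [[0.243, 0.97, -0.002], [0.97, -0.243, 0.0], [-0.0, -0.001, -1.0]]
ft_force: [0.1, 0.7, -0.9]
grip_width: 0.0516
gripper_force: 7.6
12.3 [0.49233908 0.09637153 0.15089881] 0.0514124938529426 yaw 75.94674047636397 q [-2.5 21.5 89.4  0.  69.2 11.6]
[-0.00499389  0.01830538  0.0224536 ]
```

View pics/c2.png

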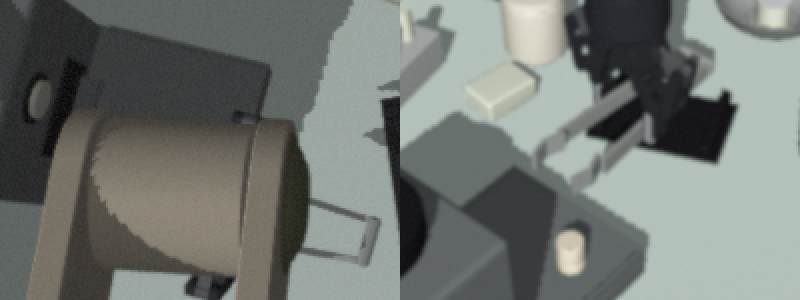

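View pics/c2t.png

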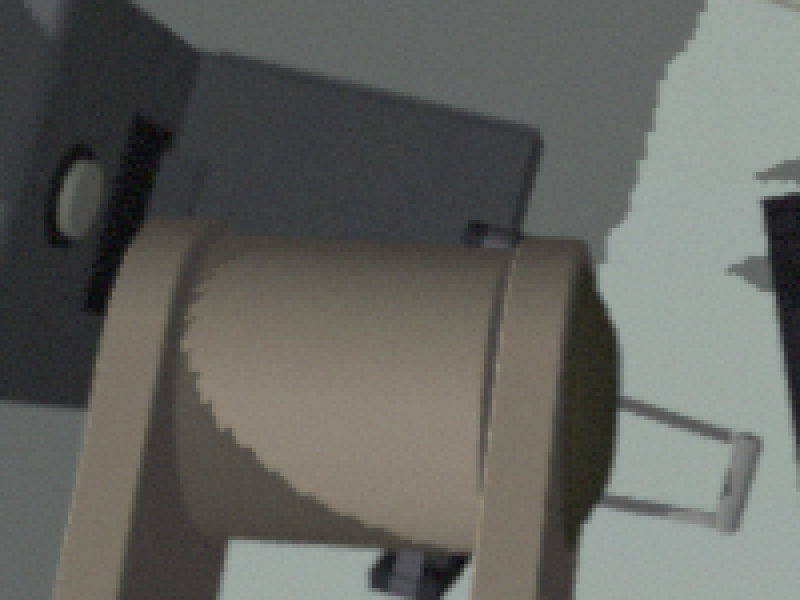

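The top view shows only the bow, with its rear end at about image (317.2,281.8); the arm hides the jaws. The side view shows the jaw tips at about (270,270) and (287,282). I'll mark the expected jaw points on an enlarged side view.

Run:
```python
from h import *
np.set_printoptions(precision=4,suppress=True)
s=env.observe();R=s['tool_rot'];p=s['position']
bow=onz('top',[(317.25,281.75),(320,271.2),(314.5,292.5)],.178); print('bow in tool xy',(bow-p)@R)
X=R[:,0];Y=-R[:,1]
P=[];L=[]
for y in (.027,-.027):
    for x,z in ((.107,.178),(.107,.160),(.087,.178)):
        q=p+X*x+Y*y; q=np.array([q[0],q[1],z]); P.append(q)
uv=proj('side',P); print(uv)
im=cv2.imread('pics/side2.png'); x0,y0=255,205
c=cv2.resize(im[y0:y0+110,x0:x0+130],None,fx=6,fy=5.4,interpolation=3)
c=cv2.resize(im[y0:y0+100,x0:x0+130],None,fx=6,fy=6,interpolation=3)
for u,v in uv: cv2.circle(c,(int((u-x0+.5)*6),int((v-y0+.5)*6)),3,(0,0,255),-1)
cv2.imwrite('pics/c3.png',c)
```

```text
bow in tool xy [[-0.1079  0.0003 -0.0271]
 [-0.1078  0.0172 -0.0271]
 [-0.1081 -0.0168 -0.0271]]
[[284.6396 280.8604]
 [285.1546 288.0855]
 [292.5163 274.4352]
 [262.1332 266.6607]
 [262.9148 273.8645]
 [270.0667 260.5804]]
```

View pics/c3.png

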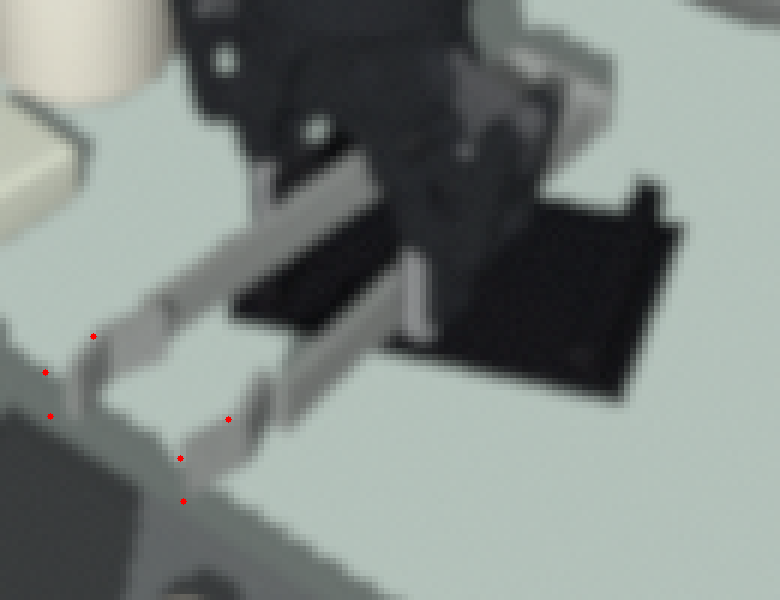

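The near (left) jaw tip at crop (183,458) matches the prediction. The right tip is at about (70,380), some 8 mm further in, so the jaws are partly closed and centred slightly to the left. I'll lower them around the block.

```bash
python3 -m jog '[{"linear":[0,0.07,0.3],"roll":0},{"linear":[0,0,0.5],"roll":0},{"linear":[0,0,0.5],"roll":0},{"linear":[0,0,0.4],"roll":0},{"linear":[0,0,0.4],"roll":0},{"linear":[0,0,0.4],"roll":0},{"linear":[0,0,0.3],"roll":0},{"linear":[0,0,0.1],"roll":0},{"linear":[0,0,0],"roll":0},{"linear":[0,0,0],"roll":0},{"linear":[0,0,0],"roll":0}]'
python3 go.py .4951 .0960 .033
python3 - <<'E'
from h import *
im=optics.get_image('side')[:,:,::-1]; cv2.imwrite('pics/side4.png',im)
cv2.imwrite('pics/c4.png',cv2.resize(im[260:360,230:360],None,fx=6,fy=6,interpolation=3))
E
```

```text
time_s: 13.22
position: [0.4957, 0.0957, 0.0361]
tool_rot: [[0.242, 0.97, 0.001], [0.97, -0.242, -0.0], [0.0, 0.001, -1.0]]
ft_force: [-0.3, 0.4, -1.0]
grip_width: 0.0512
gripper_force: 7.6
13.2167 [0.49570005 0.09567909 0.03608071] 0.05123621168240998 yaw 75.9968918564289 q [-2.5 31.  96.8  0.  52.  11.5]
[ 0.00413158 -0.01660301  0.0769962 ]
```

View pics/c4.png

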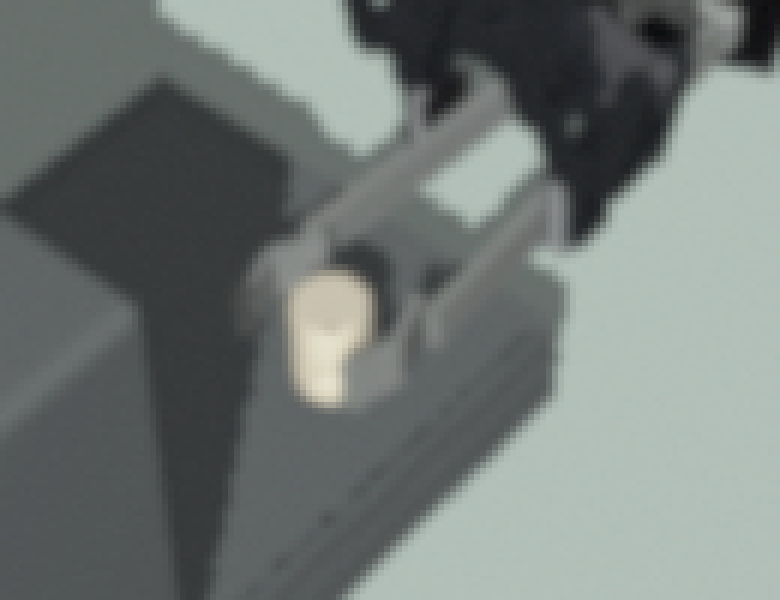

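The block stands between the jaws, with its top at crop (332,300). It is about 4 mm nearer the tips than the jaw middles, so I'll nudge forward, lower 2 mm and close.

```bash
python3 -m jog '[{"linear":[0.09,0,0.05],"roll":0},{"linear":[0,0,0],"roll":0},{"linear":[0,0,0],"roll":0}]'
python3 -m jog '[{"linear":[0,0,0],"roll":0},{"linear":[0,0,0],"roll":0},{"linear":[0,0,0],"roll":0},{"linear":[0,0,0],"roll":0},{"linear":[0,0,0],"roll":0},{"linear":[0,0,0],"roll":0},{"linear":[0,0,0],"roll":0},{"linear":[0,0,0],"roll":0},{"linear":[0,0,0],"roll":0}]' -0.5 45
python3 - <<'E'
from h import *
im=optics.get_image('side')[:,:,::-1]; cv2.imwrite('pics/side5.png',im)
cv2.imwrite('pics/c5.png',cv2.resize(im[260:360,230:360],None,fx=6,fy=6,interpolation=3))
E
```

```text
time_s: 13.52
position: [0.4962, 0.0994, 0.0335]
tool_rot: [[0.241, 0.97, 0.0], [0.97, -0.241, 0.0], [0.0, 0.0, -1.0]]
ft_force: [-0.5, -0.1, -1.2]
grip_width: 0.0514
gripper_force: 7.6
time_s: 14.27
position: [0.4961, 0.0992, 0.0334]
tool_rot: [[0.242, 0.97, 0.0], [0.97, -0.242, 0.0], [0.0, 0.0, -1.0]]
ft_force: [0.0, 0.4, -0.2]
grip_width: 0.0386
gripper_force: 44.5
```

View pics/c5.png

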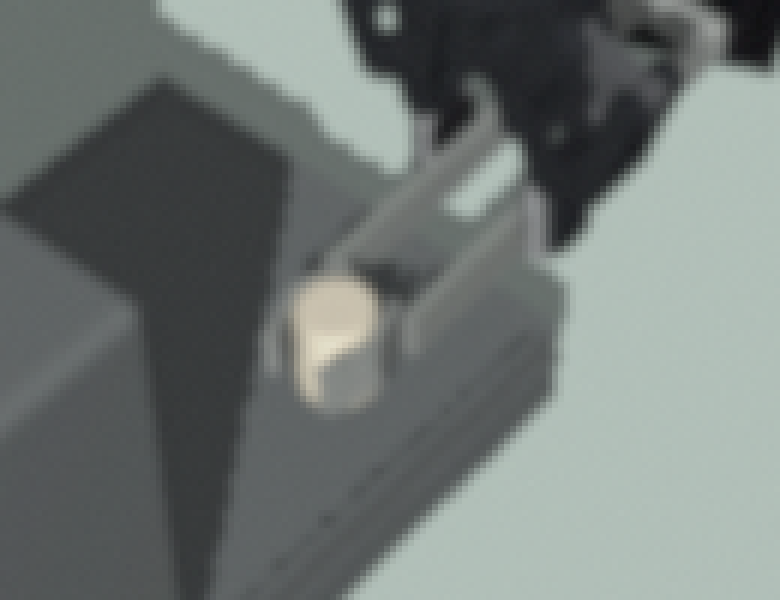

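The block is held in the jaws, with its top at crop (337,308), a pad opening of 38.6 mm and 44.5 N. Now I'll lift it gently.

```bash
python3 -m jog '[{"linear":[0,0,-0.1],"roll":0},{"linear":[0,0,-0.2],"roll":0},{"linear":[0,0,-0.3],"roll":0},{"linear":[0,0,-0.4],"roll":0},{"linear":[0,0,-0.5],"roll":0},{"linear":[0,0,-0.5],"roll":0},{"linear":[0,0,-0.4],"roll":0},{"linear":[0,0,-0.3],"roll":0},{"linear":[0,0,-0.2],"roll":0},{"linear":[0,0,0],"roll":0},{"linear":[0,0,0],"roll":0},{"linear":[0,0,0],"roll":0}]'
python3 - <<'E'
from h import *
im=cv2.imread('pics/top1.png')
g=cv2.GaussianBlur(cv2.cvtColor(im,6),(5,5),0); c=cv2.HoughCircles(g[200:340,410:550],cv2.HOUGH_GRADIENT,1,50,param1=80,param2=20,minRadius=35,maxRadius=50); print(c)
x,y,r=c[0][0]; print(onz('top',[(410+x,200+y)],.05))
E
python3 go.py .468 -.383 .11
```

```text
time_s: 15.32
position: [0.4957, 0.0992, 0.1486]
tool_rot: [[0.242, 0.97, -0.001], [0.97, -0.242, 0.0], [-0.0, -0.001, -1.0]]
ft_force: [-0.8, -0.4, -2.3]
grip_width: 0.0393
gripper_force: 44.5
[[[69.5 69.5 42.7]]]
[[ 0.49087824 -0.3031691   0.05      ]]
15.3167 [0.49565181 0.09916382 0.14864793] 0.03927949521567146 yaw 76.0054091551198 q [-2.1 22.  89.  -0.  69.1 11.9]
[-11.8631862    2.24567337   0.96665045]
```

```bash
python3 -m jog '[{"linear":[-0.3,0.06,0],"roll":0},{"linear":[-0.5,0.1,0],"roll":0},{"linear":[-0.7,0.14,0],"roll":0},{"linear":[-0.7,0.14,0],"roll":0},{"linear":[-0.7,0.14,0],"roll":0},{"linear":[-0.7,0.14,0],"roll":0},{"linear":[-0.7,0.14,0],"roll":0},{"linear":[-0.7,0.14,0],"roll":0},{"linear":[-0.7,0.13,0],"roll":0},{"linear":[-0.7,0.13,0],"roll":0},{"linear":[-0.7,0.13,0],"roll":0},{"linear":[-0.7,0.13,0],"roll":0}]'
python3 -m jog '[{"linear":[-0.7,0.13,0],"roll":0},{"linear":[-0.7,0.13,0],"roll":0},{"linear":[-0.7,0.13,0],"roll":0},{"linear":[-0.7,0.13,0],"roll":0},{"linear":[-0.6,0.11,0],"roll":0},{"linear":[-0.4,0.08,0],"roll":0},{"linear":[-0.34,0.06,0],"roll":0},{"linear":[0,0,0.2],"roll":0},{"linear":[0,0,0.3],"roll":0},{"linear":[0,0,0.2],"roll":0},{"linear":[0,0,0],"roll":0},{"linear":[0,0,0],"roll":0}]'
python3 -m jog '[{"linear":[0,0,0],"roll":0},{"linear":[0,0,0],"roll":0},{"linear":[0,0,0],"roll":0},{"linear":[0,0,0],"roll":0},{"linear":[0,0,0],"roll":0},{"linear":[0,0,0],"roll":0}]'
python3 go.py .470 -.3865 .11
python3 - <<'E'
from h import *
t=optics.get_image('top')[:,:,::-1]; s=optics.get_image('side')[:,:,::-1]
cv2.imwrite('pics/c6.png',np.hstack([cv2.resize(t[190:340,400:600],None,fx=2,fy=2),cv2.resize(s[90:240,290:490],None,fx=2,fy=2)]))
E
```

```text
time_s: 16.32
position: [0.4787, -0.2202, 0.1486]
tool_rot: [[0.242, 0.97, -0.001], [0.97, -0.242, 0.001], [0.0, -0.001, -1.0]]
ft_force: [0.7, 0.4, -0.7]
grip_width: 0.0389
gripper_force: 44.5
time_s: 17.32
position: [0.4694, -0.3857, 0.1208]
tool_rot: [[0.241, 0.971, -0.001], [0.971, -0.241, 0.001], [0.001, -0.001, -1.0]]
ft_force: [-0.8, -0.9, -1.3]
grip_width: 0.0389
gripper_force: 44.5
time_s: 17.82
position: [0.4696, -0.3864, 0.1214]
tool_rot: [[0.242, 0.97, 0.0], [0.97, -0.242, -0.0], [-0.0, 0.0, -1.0]]
ft_force: [-0.1, -0.1, -2.1]
grip_width: 0.0389
gripper_force: 44.5
17.8167 [ 0.46955149 -0.38639141  0.12144874] 0.038873012287510285 yaw 76.01182711276924 q [-50.6  32.9  74.3  -0.   72.8 -36.6]
[1.16630895e-04 1.14884293e-02 2.86220418e-01]
```

View pics/c6.png

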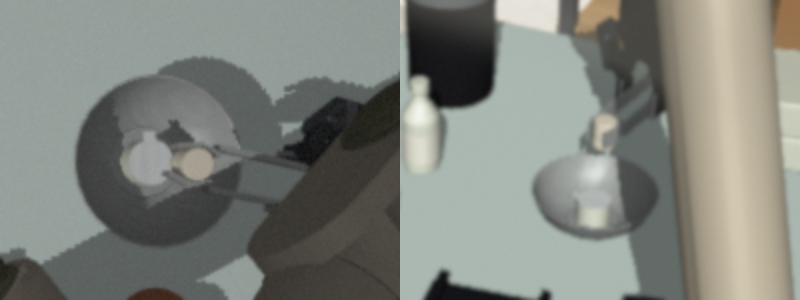

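The block hangs in the tongs over the bowl: its top is at image (498,272), which works out to about y = -0.302, over the bowl's centre. The tub is upright in the bowl.

```bash
python3 -c "
from rig import env
print(env.close_job())"
```

```text
the job is handed in; nothing more can be done
None
```

The job is handed in at about 18 s of the 58 s allowed: the tub is upright in the bowl, and the tongs are holding the block still over the bowl's centre, about 85 mm clear of the rim; no verdict was returned.

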